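Shut and latch the two-tier organizer

TASK

Close up the two-tier organizer: with the fingertips, push its sliding lid fully shut, and press down the draw-latch lever on each end until it snaps over and lies flat against the wall, so that the upper tier is locked down. Only push and press: do not grasp, lift or tip the upper tier, which must stay seated on the lower one, and leave the other things lying where they are.

Things in the scene. Friction and masses are not known exactly. Their poses are not given: they have to be found in the camera images.
- organizer: lower tier of a clear plastic two-tier organizer, screwed to the shelf: 150 (x) by 220 (y) by 64 mm high, light grey lip on top. Origin: centre of its underside; z up; -x is the front, where the lid slides out (towards the robot, turned up to 20 deg). A steel draw latch sits in the middle of each end wall, +y (left) and -y (right): lever on this tier, sprung wire bail up to the upper tier
- upper_tier: upper tier, same 150 by 220 mm, filled with nuts, 0.6 to 1 kg, standing loose inside the lower tier's lip with 2 mm play; it carries the sliding lid. Origin: centre of its underside, 64 mm above the shelf; its rim is 114 mm and the top of the lid grooves along its ends 121 mm above the shelf; axes as the organizer's
- lid (a joint): how far the sliding lid stands open (m): 0 = fully shut, at its stop, front edge flush with the organizer's front wall; when open it sticks out of the front by this much. It drags with about 2 N and stays where it is left
- lid_pull (a point): middle of the front face (towards the robot) of the lid's finger pull: a light grey upright rib 80 mm long (along y) and 5 mm thick on the front edge of the 4 mm lid, whose top is 118 mm above the shelf; the rib rises to 134 mm, this point is 126 mm above the shelf. With the lid shut it lies 75 mm in front of the organizer's origin
- latch_left (a joint): left draw-latch lever (+y end), rad: 0 open, sticking out 20 deg above level; grows as its outer end is pressed down; 0.35 level; 1.87 closed, flat on the wall, pointing down. Over-centre: dead centre at 0.79 (25 deg below level). Before it the lever resists (about 7 N at 32 mm from the pivot, falling towards 0) and goes back if let go; past it, it snaps shut by itself and stays
- latch_left_pivot (a point): middle of the left latch's hinge pin, 56 mm above the shelf and 12 mm out from the organizer's +y end wall; the pin runs along the organizer's x
- latch_left_tip (a point): middle of the free outer end of the left lever: a bright steel plate 28 mm wide (along the organizer's x), 2.5 mm thick, reaching 46 mm from the pivot, with a slightly flared finger tab; open, this point is 43 mm out from the pivot and 16 mm above it; closed, it hangs 10 mm above the shelf
- latch_right (a joint): right draw-latch lever (-y end), rad: 0 open, sticking out 20 deg above level; grows as its outer end is pressed down; 0.35 level; 1.87 closed, flat on the wall, pointing down. Over-centre: dead centre at 0.79 (25 deg below level). Before it the lever resists (about 7 N at 32 mm from the pivot, falling towards 0) and goes back if let go; past it, it snaps shut by itself and stays
- latch_right_pivot (a point): middle of the right latch's hinge pin, 56 mm above the shelf and 12 mm out from the organizer's -y end wall; the pin runs along the organizer's x
- latch_right_tip (a point): middle of the free outer end of the right lever: a bright steel plate 28 mm wide (along the organizer's x), 2.5 mm thick, reaching 46 mm from the pivot, with a slightly flared finger tab; open, this point is 43 mm out from the pivot and 16 mm above it; closed, it hangs 10 mm above the shelf
- hub_cover: red hard silicone hub cover, round cap 74 mm across and 26 mm high; origin at the centre of its underside
- lug_socket: steel lug wrench socket end lying down: 17 mm bar running into a 31 mm socket, 160 mm long in all; origin under its middle
- clip_hanger: stainless spring clip hanger lying flat, about 110 by 25 mm, 14 mm high; origin under its middle
- coaster: round oak coaster, 100 mm across, 9 mm thick; origin at the centre of its underside
- wax_tin: round metal tin, 76 mm across, 38 mm high; origin at the centre of its underside
- tape_roll: roll of cream masking tape lying flat, 100 mm across, 25 mm high; origin at the centre of its underside
- wheel_nut: steel wheel nut standing on its flange, 26 mm across, 30 mm high; origin at the centre of its underside

How it is judged (in metres and radians):
At the end, for the whole second after the job is handed in: The lid is within 4 mm of fully shut, both latch levers are snapped over flat against the end walls (joint above 1.77 of 1.87 rad), and the upper tier is at rest, level and seated on the lower one (within 3 mm of its height, 6 mm of where it stood) (value of joint lid below 0.004 m and value of joint each of latch_left, latch_right above 1.77 rad and angle between upper_tier's own z axis and vertical below 0.03 rad and distance between upper_tier and organizer below 0.067 m and distance of upper_tier from where it was at the start of the episode below 0.006 m and linear speed of upper_tier below 0.01 m/s); the robot touches nothing.
It fails at once if the upper tier is lifted or tipped (more than 6 mm up or 0.06 rad) (height (world z) of upper_tier above 0.07 m or angle between upper_tier's own z axis and vertical above 0.06 rad).
It fails at once if one of the other things is moved more than 25 mm (distance of any of hub_cover, lug_socket, clip_hanger, coaster, wax_tin, tape_roll, wheel_nut from where it was at the start of the episode above 0.025 m).
It also fails if it takes over 45 s, if anything falls off the work surface, if the arm or the gripper's body presses on something with over 40 N, if the wrist force passes 120 N, or if a joint passes its speed limit or range.

ROBOT

A 7-joint arm with a two-finger parallel gripper is mounted at the origin on the work surface. World frame = base frame: x ahead of the robot, y to its left, z up, the work surface at z = 0. Lengths are in mm, angles in rad, forces in N, time in s.
With the tool pointing down it reaches from about 400 to 900 mm from the base axis. Payload 5.6 kg.
Tool frame: the origin (TCP) lies midway between the tips of the shut fingers; the grasp point (between the pads) lies 19 mm behind it; z points along the fingers, y is the line along which they close (so a half turn about z gives the same grasp; the last joint's range is limited). The gripper opens to 92 mm and grips with 3 to 60 N. Pads are 20 mm wide; open, the fingers measure 128 mm over their backs; the gripper's body (75 mm by 189 mm) begins 69 mm behind the grasp point.
Start: joints at [-1.349, 0.468, -0.012, 1.603, 0.006, 1.071, -0.056], TCP at [170.157, 627.34, 214.592] pointing down, gripper open.
Joint ranges: [-2.53, 2.53], [-0.31, 2.02], [-1.57, 1.55], [0.28, 2.44], [-1.29, 4.43], [0.15, 1.84], [-2.92, 2.92]. Speed limits (rad/s): [2.57, 2.57, 3.14, 3.14, 3.14, 3.14, 3.14].

INTERFACE

Orientations are given as a rotation vector (axis times angle).
In Python, from cell import robot, grip, kin, viewer gives the robot as it stands. Calls block until the motion is done:
- robot.movep(position, orientation): joint-space move of the TCP to a pose.
- robot.servo_line(position, feed=150, rotation=None): straight line of the TCP; rotation=None keeps the orientation; feed is the mean speed in mm/s.
- robot.goto_joints(angles): joint-space move.
- grip(opening, newtons=None): opening from 0.0 (shut) to 1.0 (fully open); newtons is the grip in N (None keeps the last); returns when the fingers have stopped.
- robot.hold(seconds).
- kin.ik(position, orientation): joint angles nearest the present ones, or None.
- robot.observe(): the state.
- viewer.read_camera(name): name is "scene" or "top" or "wrist"; returns the picture (400x640x3 uint8, red, green, blue); there is no depth.
- viewer.camera_info(name): a dict with "camera_matrix" (3x3 intrinsics, pixels), "R" (3x3) and "t" (3): a world point X has camera coordinates R X + t. Camera axes: x right, y down, z forward; pixel columns grow to the right and rows downward; lengths in mm; the calibration is good to about 2 mm. A picture is of the moment at which its call begins: read the wrist's pose just before it. camera_info takes no time and is no camera call; for the wrist camera it gives the pose at the moment of the call.
A pose or a line that the arm cannot do raises robot.IKError and nothing moves.
- robot.job_done(): hands the job in; it is judged then, once.
Trained networks look in the newest picture that a camera, given by its name, has taken for a name from the list of things; names that differ only in an ending like _2 or _b are one class to them, and where a whole thing is asked for, a point or a joint stands for the part that bears it (a point fixed in the world has none). Each returns a list of dicts, best first, with "confidence" (0 to 1); they miss things now and then, are a little off and sometimes report something else, mostly with a low value. They report only what shows in the picture. A call takes as long as a camera call.
- viewer.silhouettes(name, camera): "mask" (400x640 bool, what is visible of it).
- viewer.pinpoint(name, camera): "at" ([x, y, z] in mm, in the coordinates of the camera as it stood for that picture, good to about 4 mm: a listed point, or the origin of a listed thing).
The state is a dict: "t": time; "joints": joint angles; "joint_velocities": joint speeds; "joint_torque": joint torques, N m; "tcp_pos": TCP position; "tcp_rot": TCP orientation; "contact_force": force on the tool from outside, world axes, zero at the start; "wrist_torque": the same for the moment, N m; "grip_width": opening from 0.0 (shut) to 1.0 (fully open); "grip_force": force on a finger pad.
Only numpy, scipy, OpenCV 4.12 (cv2) and the standard library are available. Lean on these libraries where they do the work, as an engineer would, in place of code of your own. Each camera call takes 0.05 s, during which the arm holds its last target. There are 200 camera calls.

## Working session

There is one attempt and no reset: what is moved stays moved. The work goes in short steps, each a Python script; the robot and the scene stay as the last script left them, time stands still between calls to the robot, and variables do not carry over. Pictures are saved under pics/ and viewed, at most 10 in all, crops included, and the job is handed in when it is done.

```bash
mkdir -p pics; cat > h.py <<'E'
import numpy as np,cv2
from cell import robot,grip,kin,viewer
def pin(n,c):
    i=viewer.camera_info(c);R=np.array(i["R"]);t=np.array(i["t"])
    return [(R.T@(np.array(d["at"])-t)).round(1).tolist()+[round(d["confidence"],2)] for d in viewer.pinpoint(n,c)[:2]]
def save(c,f):
    cv2.imwrite("pics/"+f,viewer.read_camera(c)[:,:,::-1])
E
python3 - <<'E'
from h import *
for c in("scene","top"):
    save(c,c+"1.png")
    for n in"organizer upper_tier lid_pull latch_left_pivot latch_left_tip latch_right_pivot latch_right_tip hub_cover lug_socket clip_hanger coaster wax_tin tape_roll wheel_nut".split(): print(c,n,pin(n,c))
o=robot.observe();print(o["t"],o["tcp_rot"])
E
```

```text
scene organizer [[589.0, 65.4, 0.0, 0.96]]
scene upper_tier [[590.4, 63.4, 66.2, 0.58]]
scene lid_pull [[461.9, 38.9, 126.6, 0.82], [345.7, 37.7, -0.6, 0.67]]
scene latch_left_pivot [[559.5, 185.5, 57.4, 0.77]]
scene latch_left_tip [[554.0, 225.7, 73.8, 0.5]]
scene latch_right_pivot [[748.0, 62.9, 1.0, 0.6], [610.1, -57.3, 55.6, 0.39]]
scene latch_right_tip [[348.4, 35.2, 0.3, 0.7], [395.5, 220.4, -1.3, 0.68]]
scene hub_cover []
scene lug_socket [[485.4, -171.6, 1.1, 0.61]]
scene clip_hanger [[656.7, 284.6, 3.0, 0.54]]
scene coaster [[747.1, 57.0, -2.4, 0.62]]
scene wax_tin [[723.7, -127.5, 1.9, 0.59]]
scene tape_roll [[346.4, 37.6, -2.6, 0.59]]
scene wheel_nut [[526.7, 291.8, 3.5, 0.54], [591.2, 63.7, 66.3, 0.34]]
top organizer []
top upper_tier [[590.0, 69.4, 64.7, 0.75]]
top lid_pull [[463.0, 40.3, 125.7, 0.77], [553.0, 229.5, 72.0, 0.26]]
top latch_left_pivot [[559.9, 184.0, 56.4, 0.7], [621.2, -92.8, 73.7, 0.5]]
top latch_left_tip [[553.5, 227.4, 71.3, 0.7]]
top latch_right_pivot [[609.2, -51.9, 55.2, 0.58]]
top latch_right_tip [[752.7, 68.9, -1.0, 0.7], [623.5, -92.8, 74.1, 0.61]]
top hub_cover []
top lug_socket [[483.3, -167.2, -1.6, 0.58]]
top clip_hanger [[658.2, 287.4, 4.1, 0.51]]
top coaster [[754.7, 66.3, 0.1, 0.91]]
top wax_tin [[719.5, -128.5, -2.1, 0.96], [398.1, 221.4, 4.8, 0.56]]
top tape_roll [[348.5, 35.2, 1.9, 0.97]]
top wheel_nut [[525.6, 292.9, 4.3, 0.44], [716.1, -128.9, -2.6, 0.39]]
1.5 [4.14789707e-01 3.11407343e+00 7.83747639e-05]
```

View pics/top1.png

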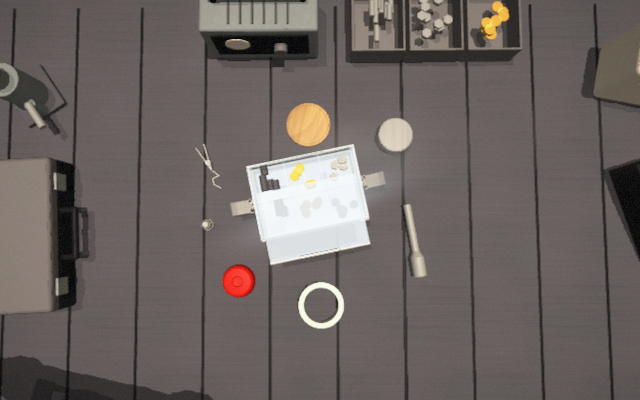

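View pics/scene1.png

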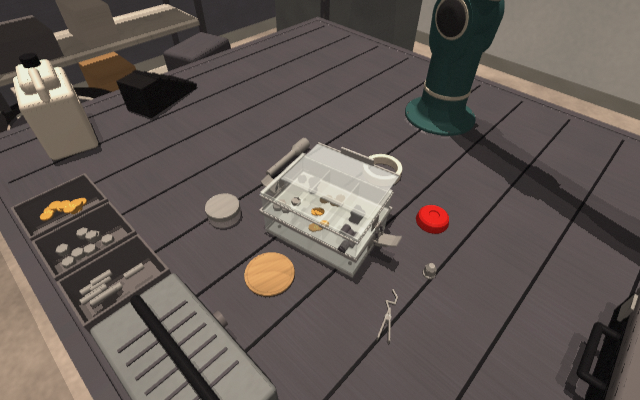

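The top picture shows the organizer at about (310,200), lid out toward the robot, with levers at (242,208) and (375,180). Nothing is close to either lever. Yaw is about 12° with the centre near (588,66), and the lid is open about 53 mm. I'll do the latches first so the tier is held down before the lid is pushed.

```bash
cat >> h.py <<'E'
C=np.array([588.,66.5]);yaw=np.deg2rad(12.)
X=np.array([np.cos(yaw),np.sin(yaw)]);Y=np.array([-np.sin(yaw),np.cos(yaw)])
def W(x,y,z): return np.append(C+x*X+y*Y,z)
def down(ydeg):  # tool down, tool y axis at world angle ydeg
    a=np.deg2rad((ydeg+90)/2); return np.pi*np.array([np.cos(a),np.sin(a),0])
def rots(base): return [down(base),down(base+180),-down(base),-down(base+180)]
def best(p,base):
    q0=np.array(robot.observe()["joints"]);c=[]
    for r in rots(base):
        q=kin.ik(p,r)
        if q is not None:c.append((np.abs(np.array(q)-q0).max(),tuple(r)))
    return np.array(min(c)[1])
def press(s):
    p=W(0,s*157,110);r=best(p,12);robot.movep(p,r)
    f0=np.array(robot.observe()["contact_force"])
    for z in list(range(80,31,-6)):
        robot.servo_line(W(0,s*157,z),feed=40)
        o=robot.observe();print(z,np.round(o["tcp_pos"],1),np.round(np.array(o["contact_force"])-f0,1),round(o["t"],2))
        if np.linalg.norm(o["contact_force"]-f0)>30: print("STOP");break
    robot.servo_line(W(0,s*157,150),feed=150)
E
python3 - <<'E'
from h import *
grip(0.0);press(1)
print(robot.observe()["t"])
save("wrist","w1.png");save("top","top2.png")
for n in("latch_left_tip","latch_left_pivot","upper_tier"):print(n,pin(n,"top"),pin(n,"wrist"))
E
```

```text
80 [555.6 220.1  80.1] [ 0.7 -1.  -1.1] 5.8
74 [556.3 220.8  74.8] [0.7 0.3 5.2] 6.1
68 [556.  222.2  68.9] [-1.   4.7  5.2] 6.4
62 [555.5 220.8  62.4] [0.4 2.9 2.6] 6.7
56 [555.  219.4  55.8] [1.  1.6 2.1] 7.0
50 [555.  219.   49.5] [ 1.  -0.1 -2. ] 7.3
44 [555.2 219.8  43.7] [ 1.3 -0.2 -0.8] 7.6
38 [555.1 220.   37.6] [ 0.5 -0.3 -1.1] 7.9
32 [555.1 220.   31.6] [ 1.3  0.5 -1.7] 8.2
9.1333
latch_left_tip [] [[567.6, 185.7, 11.9, 0.7]]
latch_left_pivot [] [[561.8, 184.7, 56.4, 0.79]]
upper_tier [[590.8, 67.1, 62.8, 0.96]] [[585.2, 61.5, 64.1, 0.61]]
```

The left lever has snapped shut, with its tip now at z≈12. Next is the right one, crossing over high.

```bash
python3 - <<'E'
from h import *
robot.servo_line(W(0,157,190),feed=200)
robot.servo_line(W(0,-157,190),feed=250)
press(-1)
print(robot.observe()["t"])
save("wrist","w2.png");save("top","top3.png")
for n in("latch_right_tip","latch_right_pivot","lid_pull","upper_tier"):print(n,pin(n,"top"),pin(n,"wrist"))
E
```

```text
80 [620.8 -87.2  80.1] [-0.2  0.7  1.1] 12.61
74 [621.7 -87.5  74.9] [0.9 0.2 7.1] 12.91
68 [621.3 -87.6  68.7] [ 0.3 -0.5  6.7] 13.21
62 [621.  -87.2  62.4] [ 0.9 -0.8  4.7] 13.51
56 [620.4 -87.   55.9] [ 0.2 -1.2  4.6] 13.81
50 [619.9 -86.4  49.4] [ 0.7  0.6 -0. ] 14.11
44 [620.2 -86.9  43.5] [-0.3 -0.   1. ] 14.41
38 [620.4 -87.1  37.6] [-0.1 -0.1  0.9] 14.71
32 [620.4 -87.1  31.6] [-0.7  1.1  0.8] 15.01
15.9417
latch_right_tip [] []
latch_right_pivot [] []
lid_pull [[462.2, 40.1, 125.7, 0.88]] []
upper_tier [[588.0, 65.4, 65.1, 0.75]] []
```

```bash
python3 - <<'E'
from h import *
robot.servo_line(W(0,-157,200),feed=200)
p=W(-165,0,200);r=best(p,102);robot.movep(p,r)
robot.servo_line(W(-165,0,123),feed=120)
f0=np.array(robot.observe()["contact_force"])
for x in list(range(-145,-95,5))+list(range(-95,-79,2)):
    robot.servo_line(W(x,0,123),feed=50)
    o=robot.observe();f=(np.array(o["contact_force"])-f0);fx=f[:2]@X
    print(x,np.round((np.array(o["tcp_pos"])[:2]-C)@X,1),round(fx,1),np.round(f[2],1),round(o["t"],2))
    if fx<-14:break
robot.hold(0.2)
robot.servo_line(W(-125,0,123),feed=80)
robot.servo_line(W(-125,0,230),feed=200)
save("top","top4.png");save("scene","scene4.png");save("wrist","w4.png")
for n in("lid_pull","upper_tier","latch_right_tip","latch_left_tip"):print(n,[pin(n,c) for c in("top","scene","wrist")])
a=[cv2.imread("pics/"+f)[100:300,200:440] for f in("top4.png",)]
cv2.imwrite("pics/c4.png",cv2.resize(a[0],None,fx=3,fy=3))
print(robot.observe()["t"])
E
```

```text
-145 -145.0 0.4 -0.1 19.23
-140 -139.8 0.4 0.3 19.48
-135 -134.7 -0.3 0.4 19.73
-130 -129.5 1.0 0.6 19.98
-125 -124.4 -0.0 0.0 20.23
-120 -119.3 -0.2 0.0 20.48
-115 -114.4 1.2 -0.6 20.73
-110 -109.4 0.4 -0.4 20.98
-105 -104.4 0.8 0.0 21.23
-100 -99.4 0.8 -0.0 21.48
-95 -94.4 1.1 1.4 21.73
-93 -92.9 -0.0 1.3 21.98
-91 -91.0 -0.5 0.2 22.23
-89 -88.9 -0.3 0.2 22.48
-87 -86.8 -0.1 -0.0 22.73
-85 -86.5 -5.6 4.7 22.98
-83 -86.5 -9.7 8.0 23.23
-81 -85.6 -13.2 10.4 23.48
lid_pull [[[515.5, 52.8, 125.1, 0.69]], [[514.4, 49.4, 125.2, 0.78], [722.9, -126.5, 2.9, 0.38]], []]
upper_tier [[[590.2, 66.9, 63.6, 0.59], [521.8, 293.7, 2.9, 0.18]], [[587.6, 64.6, 64.7, 0.64]], []]
latch_right_tip [[[593.1, 66.8, 61.7, 0.48]], [[586.4, 67.3, 1.3, 0.25]], []]
latch_left_tip [[], [[565.4, 184.2, 15.7, 0.59]], []]
25.8083
```

View pics/c4.png

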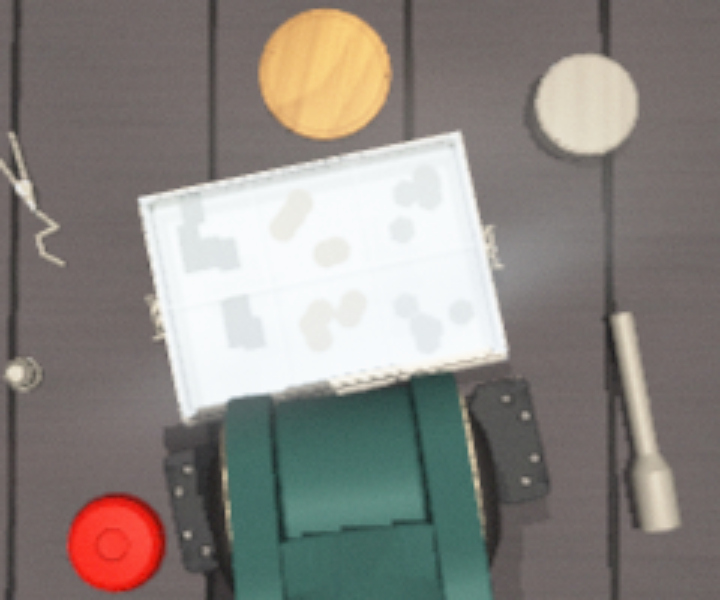

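The crop shows the lid filled in flush at the front edge, and it met its hard stop with about 13 N. Both levers lie flat at (155,318) and (490,245), and the other things are where they were. The arm is clear, so I'm handing in.

```bash
python3 -c "
from h import *
print(robot.job_done())"
```

```text
the job is handed in; nothing more can be done
None
```

I pressed both latch levers until they snapped over and pushed the lid to its stop, then handed the job in at about 26 s of the 45 s; no verdict came back. The right lever's closure rests on its force drop and the top view, because the networks never located its tip.

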